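Slide the hot coil's tile to the inspection ring and hold the coil up with the tongs

ROBOT

A 6-joint arm with a two-finger parallel gripper is mounted at the origin on the work surface. World frame = base frame: x ahead of the robot, y to its left, z up, the work surface at z = 0. Lengths are in m, angles in rad, forces in N, time in s.
With the tool pointing down it reaches from about 0.25 to 0.85 m from the base axis. Payload 12.5 kg.
Tool frame: the origin (TCP) lies midway between the tips of the shut fingers; the grasp point (between the pads) lies 19 mm behind it; z points along the fingers, y is the direction in which the jaws open and shut (so a half turn about z gives the same grasp; the last joint's range is limited). The gripper opens to 93 mm and grips with 3 to 60 N. Pads are 15 mm wide; open, the fingers measure 128 mm over their backs; the gripper's body (75 mm by 188 mm) begins 65 mm behind the grasp point.
Start: joints at [-1.333, 0.351, 1.652, -0, 1.139, -0.085], TCP at [0.174, -0.522, 0.219] pointing down, gripper open.
Joint ranges: [-2.75, 2.75], [-0.79, 2.1], [0.01, 2.65], [-1.57, 4.71], [0.07, 3.14], [-2.87, 2.87]. Speed limits (rad/s): [2.22, 2.22, 2.79, 3.14, 3.14, 3.14].

INTERFACE

Orientations are given as a unit quaternion [w, x, y, z].
In Python, from bench import sense, snapshot, calibration, hand_in gives the robot as it stands.
- The arm moves only by the tool play_rows, never from a script. Its argument "plan" is a list of rows, each an object with "gripper": the opening, from 0 (shut) to 1 (fully open); "xyz": the shift along the tool's x, y, z in mm, a list of three; "dr": the turn, a rotation vector about the tool's x, y, z in degrees, a list of three. In form: [{"gripper": gripper, "xyz": [x, y, z], "dr": [ax, ay, az]}, ...]. A call has 1 to 12 rows; each row shifts and turns the commanded pose from where the row before left it, along the tool's axes as they then stand; what a row does not reach is not made up. A row lasts 1/8 s, in which the tool goes at most 62.5 mm and 10.7 degrees, less where a joint would pass 70% of its speed; a pose out of reach is approached as far as the arm can. A call is refused whole if a number of a shift passes 62.5 or a number of a turn 10.7, either way. A call with a gripper value outside its range is refused whole. The fingers move at their own pace and stop on an object; "force" is the grip in N (left out, the last holds). Time passes only in rows, so rows that do not move let the fingers close. It gives the time, the measured TCP pose, the force and the opening at its end, in the units of the state.
- sense(): the state, without advancing time (a new reading comes with each control period).
- snapshot(name): name is "scene" or "top" or "wrist"; returns (picture, depth): 400x640x3 uint8, red, green, blue; 400x640 float32, m along the optical axis (not along the pixel's ray), 0 where there is no reading.
- calibration(name): a dict with "fovy" (degrees; the focal length in pixels is half the picture's height over the tangent of half this angle, whatever the lens; pixels are square), "cx", "cy" (the principal point, pixels), "k1" (the pictures are not rectified: a ray, as slopes to the right and down, at radius r is drawn at 1 + k1 r^2 times it, then the intrinsics apply), "eye" and "orientation" of the camera in the world. Camera axes: x right, y up, looking along -z (the intrinsics and any distortion apply to the point x, -y, -z); pixel columns grow to the right and rows downward; lengths in m; the calibration is good to about 2 mm. A picture is of the moment at which its call begins: read the wrist's pose just before it. calibration takes no time and is no camera call; for the wrist camera it gives the pose at the moment of the call.
- hand_in(): hands the job in, once; it reports no verdict.
The state is a dict: "clock": time; "q": joint angles; "dq": joint speeds; "joint_efforts": joint torques, N m; "ee_pos": TCP position; "tool_rot": TCP orientation; "wrist_force": force on the tool from outside, world axes, zero at the start; "ft_torque": the same for the moment, N m; "gripper_width": opening from 0.0 (shut) to 1.0 (fully open).
Only numpy, scipy, OpenCV 4.12 (cv2) and the standard library are available. Lean on these libraries where they do the work, as an engineer would, in place of code of your own. Each camera call takes 0.05 s, during which the arm holds its last target. There are 200 camera calls.

TASK

The freshly tinned coil on the small round ceramic tile is still too hot to touch: push the tile along the bench, coil standing on it, until it sits inside the round tape outline. Then pick up the spring tongs, close their tips on the coil and lift it upright about 10 cm above the tile for inspection, never touching the coil with the gripper's own fingers. Finish while still holding the coil up in the squeezed tongs, with the tile left inside the outline and everything else on the bench left where it was.

Things in the scene. Friction and masses are not known exactly. Their poses are not given: they have to be found in the camera images.
- ring_mark: ring of paper tape stuck flat on the green mat (no height), inner diameter 120 mm, outer 140 mm; origin at its centre on the surface. The tile's target
- tile: loose white ceramic disc, 90 mm diameter, 12 mm thick, 0.13 to 0.28 kg, lying flat; origin at the centre of its underside. It slides on the bench; not to be lifted
- coil: the coil as a whole; origin at the centre of its underside
- coil_center (a point): centre (half-way up) of the loose coil: an upright round bobbin 40 mm tall, black flanges 24 mm in diameter and 4 mm thick at both ends, copper winding of 23 mm diameter between; about 40 g. It stands within 9 mm of the tile's middle; this point is 32 mm above the bench at the start. z is its upright axis
- tongs: loose steel spring tongs, 0.1 kg, 190 mm long, lying flat, the V of the two arms in the horizontal plane. Origin on the underside, half-way between the black grip pads; x points along the middle line to the open tips, y to the left arm, z up. Pivot at x = -85 mm, jaw rubbers' middle at +85, ends of the tips at +105. Arms 22 mm high. The frame turns a little with the left arm when squeezed
- tongs_grip (a point): 12 mm above the tongs' underside, half-way between the two black grip pads: grip here across the arms from above. Pads 44 mm long, 24 mm high, 56 mm over their outer faces when open; squeezing shuts the jaws twice as far. Jaws holding the coil: about 41 mm over the pads, arms parallel there. Held lightly at about 50 mm, the tongs can be carried open
- tongs_tip (a point): inner face of the left jaw rubber, middle of its length (x = 85, y = 26.5, z = 12 mm in the tongs' frame). Jaw rubbers: 40 mm long, 16 mm high, from 4 to 20 mm above the tongs' underside, 53 mm apart when open
- tongs_jaw (a joint): closing angle of the tongs, rad: 0 fully open, about 0.17 when holding the coil, 0.26 fully shut (jaws 9 mm apart). A spring keeps them open: 3 N on the grip pads starts to close them, 5 N is needed at 0.17; a grip of 15 to 30 N holds the coil well
- spool: bystander: small solder reel, 48 mm diameter, 34 mm high, near the robot; origin under its centre
- tip_cleaner: bystander: tin of brass wool, 60 mm diameter, 34 mm high; origin under its centre
- flux_jar: bystander: round jar, 52 mm diameter, 60 mm high; origin under its centre
- screwdriver: bystander: screwdriver 180 mm long lying across the far side; origin under its middle
- capacitor: bystander: fat black capacitor without copper winding, 30 mm diameter, 36 mm tall, standing on the bench; origin under its centre
Mind the look-alikes: they are no part of the job. Several things look just like the tile: the one meant starts farthest to the robot's right.

How it is judged:
By the outcome, as a careful person would: the job done as asked, in the order asked, and still so for the second after the job is handed in, while the arm keeps its last pose, push and grip.
It also fails if it takes over 61 s, if anything falls off the work surface, if the arm or the gripper's body presses on something with over 40 N, if the wrist force passes 120 N, or if a joint passes its speed limit or range.

## Working session

There is one attempt and no reset: what is moved stays moved. The work goes in short steps, Python scripts to look and compute and a tool call to move; the robot and the scene stay as the last step left them, time stands still between calls to the robot, and variables do not carry over. Pictures are saved under pics/ and viewed, about 8 in all and at most 12, crops included, and the job is handed in when it is done.

Besides the shell and the picture viewer there is one more tool, called in YAML: its name, and indented under it one key for each argument. play_rows: Moves the arm, as the interface text tells. Its arguments: {"type":"object","properties":{"plan":{"type":"array","items":{"type":"object","properties":{"gripper":{"type":"number"},"xyz":{"type":"array","items":{"type":"number"}},"dr":{"type":"array","items":{"type":"number"}}}}},"force":{"type":"number"}},"required":["plan"]}

```bash
mkdir -p pics; cat > h.py <<'E'
import numpy as np, cv2
from scipy.spatial.transform import Rotation as R
from bench import sense, snapshot, calibration, hand_in
def rot(q): return R.from_quat([q[1],q[2],q[3],q[0]]).as_matrix()
def K(c): 
    f=200/np.tan(np.radians(c['fovy'])/2); return f,c['cx'],c['cy'],c['k1']
def pix2world(c,u,v,z):
    f,cx,cy,k=K(c); d=np.array([(u-cx)/f,(v-cy)/f]); s=d.copy()
    for _ in range(30): s=d/(1+k*(s@s))
    r=rot(c['orientation'])@np.array([s[0],-s[1],-1]); e=np.array(c['eye'])
    return e+r*(z-e[2])/r[2]
def world2pix(c,p):
    f,cx,cy,k=K(c); q=rot(c['orientation']).T@(np.array(p)-np.array(c['eye'])); s=np.array([q[0],-q[1]])/-q[2]
    s=s*(1+k*(s@s)); return s*f+[cx,cy]
def save(n,im,crop=None,sc=1):
    if crop: im=im[crop[1]:crop[3],crop[0]:crop[2]]
    if sc!=1: im=cv2.resize(im,None,fx=sc,fy=sc,interpolation=cv2.INTER_CUBIC)
    cv2.imwrite('pics/'+n+'.png',im[:,:,::-1])
E
python3 - <<'E'
from h import *
np.set_printoptions(precision=4,suppress=True)
for n in ['top','scene']:
    im,d=snapshot(n); save(n+'0',im); np.savez('pics/'+n+'0.npz',im=im,d=d); print(n,calibration(n))
print(calibration('wrist'));print(sense())
E
```

```text
top {'fovy': 52.70113734315055, 'cx': 316.3243839029467, 'cy': 200.64298411223567, 'k1': 0.03239909672197893, 'eye': array([0.5039, 0.027 , 1.2457]), 'orientation': array([-0.7038, -0.0201,  0.022 ,  0.7097])}
scene {'fovy': 50.15654961724554, 'cx': 312.0438911302588, 'cy': 200.7546503463215, 'k1': -0.06474598688699053, 'eye': array([1.2503, 0.1117, 0.736 ]), 'orientation': array([0.6031, 0.2551, 0.2798, 0.702 ])}
{'fovy': 65.4377484012086, 'cx': 314.36863705682106, 'cy': 197.03977211491392, 'k1': -0.05571293927679609, 'eye': array([ 0.2521, -0.4961,  0.3846]), 'orientation': array([ 0.8023, -0.1206,  0.0872, -0.5781])}
{'clock': 0.1, 'q': array([-1.3326,  0.3512,  1.6524,  0.    ,  1.1391, -0.0846]), 'dq': array([ 0.0016, -0.0011, -0.0008,  0.0005, -0.0012, -0.0008]), 'joint_efforts': array([  0.0007, -49.8024, -28.5703,   0.07  ,   0.024 ,  -0.0001]), 'ee_pos': array([ 0.1744, -0.5213,  0.2181]), 'tool_rot': array([-0.0005,  0.987 ,  0.1607, -0.    ]), 'wrist_force': array([ 0.5165,  0.2266, -0.642 ]), 'ft_torque': array([-0.0108,  0.0308, -0.0178]), 'gripper_width': 1.0034096497525833}
```

View pics/top0.png

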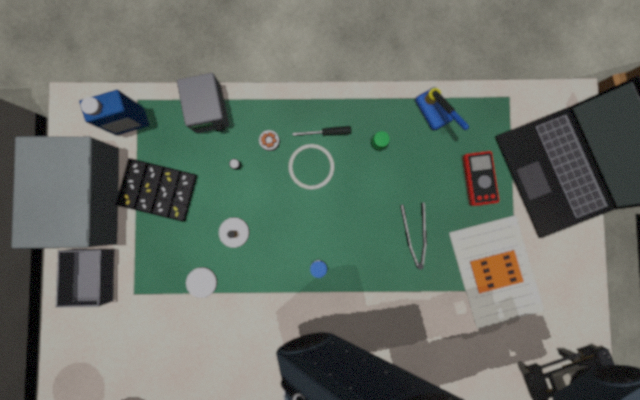

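View pics/scene0.png

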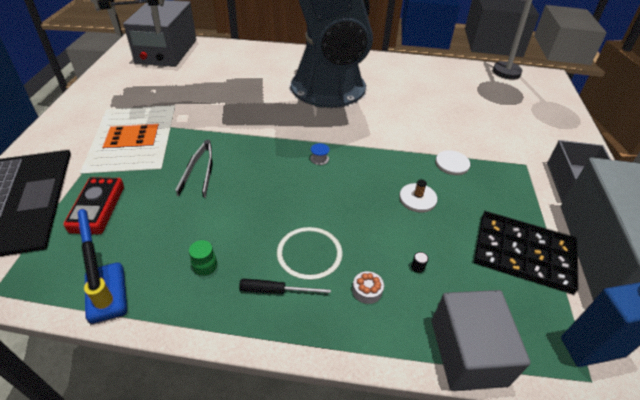

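Top view, with image right being −y and image up being +x: tile with coil at (233,233), plain look-alike disc at (201,282), ring at (311,167), tongs with tips up at (403..424,204) and pivot at (420,267). The capacitor is at (235,163), cleaner (269,140), spool (318,268), jar (381,140) and screwdriver (322,131).

```bash
python3 - <<'E'
from h import *
np.set_printoptions(precision=4,suppress=True)
c=calibration('top'); D=np.load('pics/top0.npz'); im=D['im']; d=D['d']
for n,u,v,z in [('tile',233.5,233,.012),('coiltop',233,234,.052),('disc2',201,282,.012),('ring',311.5,166.5,0),('tongL',403,205,.022),('tongR',424,203,.022),('pivot',420,267,.022),('spool',318,268,.034),('cap',235,163,.036),('clean',269,140,.034),('jar',381,140,.06)]:
    print(n,pix2world(c,u,v,z))
hsv=cv2.cvtColor(im,cv2.COLOR_RGB2HSV)
m=((hsv[...,1]<60)&(hsv[...,2]>110)).astype(np.uint8)
for n,(x0,y0,x1,y1),z in [('tile',(210,210,260,255),.012),('ring',(280,135,342,195),0)]:
    s=m[y0:y1,x0:x1]; cs,_=cv2.findContours(s,cv2.RETR_EXTERNAL,cv2.CHAIN_APPROX_NONE); k=max(cs,key=len)
    e=cv2.fitEllipse(k); print(n,e, pix2world(c,e[0][0]+x0,e[0][1]+y0,z))
print(1.2457-d[233,225:245],1.2457-d[233,215])
save('t1',im,(385,190,445,280),6); save('t2',im,(180,120,340,300),3)
a=cv2.resize(im[190:280,385:445],None,fx=6,fy=6,interpolation=2); b=cv2.resize(im[205:265,205:265],None,fx=7,fy=7,interpolation=2)
o=np.zeros((540,780,3),np.uint8); o[:,:360]=a; o[:420,360:780]=b; save('crop1',o)
E
```

```text
tile [0.481  0.2759 0.012 ]
coiltop [0.4788 0.2693 0.052 ]
disc2 [0.3349 0.3726 0.012 ]
ring [0.6845 0.0374 0.    ]
tongL [ 0.5614 -0.2393  0.022 ]
tongR [ 0.567  -0.3029  0.022 ]
pivot [ 0.3749 -0.286   0.022 ]
spool [0.3754 0.0201 0.034 ]
cap [0.6916 0.2673 0.036 ]
clean [0.7613 0.1652 0.034 ]
jar [ 0.7531 -0.1698  0.06  ]
tile ((23.28795623779297, 22.041074752807617), (30.363079071044922, 30.650169372558594), 60.229881286621094) [0.4839 0.2766 0.012 ]
ring ((30.984216690063477, 31.202499389648438), (45.61567306518555, 46.079593658447266), 94.79299926757812) [0.6854 0.0389 0.    ]
[0.0125 0.016  0.0549 0.0564 0.0549 0.0587 0.0521 0.0558 0.0544 0.0524
 0.0498 0.0373 0.0223 0.0147 0.0134 0.0138 0.0164 0.0164 0.0178 0.0181] 0.0039441586
```

View pics/crop1.png

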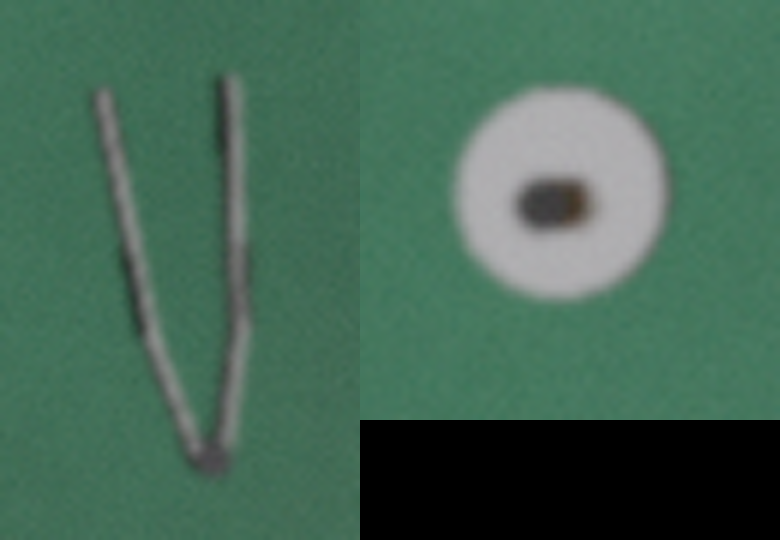

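```bash
cat >> h.py <<'E'
import json
def plan(targets,g,start=None):
    """targets: list of (xyz, tool-x heading deg, nrows); prints rows from the present pose (tool down)"""
    s=sense(); p=np.array(s['ee_pos']); Rm=R.from_matrix(rot(s['tool_rot'])); rows=[]
    if start is not None: p=np.array(start[0]); Rm=down(start[1])
    for t,a,n in targets:
        p0=p.copy(); rv=(Rm.inv()*down(a)).as_rotvec()
        for i in range(n):
            sh=Rm.inv().apply(p0+(np.array(t)-p0)*(i+1)/n-p)*1000; sh=np.round(sh,1); dr=np.round(np.degrees(rv/n),2)
            rows.append(dict(gripper=g,xyz=sh.tolist(),dr=dr.tolist()))
            p=p+Rm.apply(sh)/1000; Rm=Rm*R.from_rotvec(np.radians(dr))
    for i in range(0,len(rows),12): print(json.dumps(rows[i:i+12]))
def down(a):
    a=np.radians(a); x=[np.cos(a),np.sin(a),0]; z=[0,0,-1]; return R.from_matrix(np.array([x,np.cross(z,x),z]).T)
E
python3 - <<'E'
from h import *
plan([((0.444,0.322,0.2),130.3,17)],0.55)
E
```

```text
[{"gripper": 0.55, "xyz": [30.8, -42.0, 1.1], "dr": [-0.0, -0.0, -6.58]}, {"gripper": 0.55, "xyz": [35.4, -38.2, 1.1], "dr": [-0.0, -0.0, -6.58]}, {"gripper": 0.55, "xyz": [39.5, -33.9, 1.1], "dr": [-0.0, -0.0, -6.58]}, {"gripper": 0.55, "xyz": [43.2, -29.2, 1.2], "dr": [-0.0, -0.0, -6.58]}, {"gripper": 0.55, "xyz": [46.2, -24.0, 1.1], "dr": [-0.0, -0.0, -6.58]}, {"gripper": 0.55, "xyz": [48.6, -18.6, 1.1], "dr": [-0.0, -0.0, -6.58]}, {"gripper": 0.55, "xyz": [50.5, -12.8, 1.1], "dr": [-0.0, -0.0, -6.58]}, {"gripper": 0.55, "xyz": [51.6, -7.0, 1.1], "dr": [-0.0, -0.0, -6.58]}, {"gripper": 0.55, "xyz": [52.1, -1.0, 1.1], "dr": [-0.0, -0.0, -6.58]}, {"gripper": 0.55, "xyz": [51.8, 4.9, 1.2], "dr": [-0.0, -0.0, -6.58]}, {"gripper": 0.55, "xyz": [50.9, 10.8, 1.1], "dr": [-0.0, -0.0, -6.58]}, {"gripper": 0.55, "xyz": [49.4, 16.7, 1.1], "dr": [-0.0, -0.0, -6.58]}]
[{"gripper": 0.55, "xyz": [47.1, 22.1, 1.1], "dr": [-0.0, -0.0, -6.58]}, {"gripper": 0.55, "xyz": [44.3, 27.4, 1.1], "dr": [-0.0, -0.0, -6.58]}, {"gripper": 0.55, "xyz": [40.8, 32.3, 1.1], "dr": [-0.0, -0.0, -6.58]}, {"gripper": 0.55, "xyz": [36.9, 36.8, 1.1], "dr": [-0.0, -0.0, -6.58]}, {"gripper": 0.55, "xyz": [32.4, 40.8, 1.2], "dr": [-0.0, -0.0, -6.58]}]
```

play_rows:
  plan:
    - {"gripper": 0.55, "xyz": [31, -42, 1], "dr": [0, 0, -6.6]}
    - {"gripper": 0.55, "xyz": [35, -38, 1], "dr": [0, 0, -6.6]}
    - {"gripper": 0.55, "xyz": [40, -34, 1], "dr": [0, 0, -6.6]}
    - {"gripper": 0.55, "xyz": [43, -29, 1], "dr": [0, 0, -6.6]}
    - {"gripper": 0.55, "xyz": [46, -24, 1], "dr": [0, 0, -6.6]}
    - {"gripper": 0.55, "xyz": [49, -19, 1], "dr": [0, 0, -6.6]}
    - {"gripper": 0.55, "xyz": [50, -13, 1], "dr": [0, 0, -6.6]}
    - {"gripper": 0.55, "xyz": [52, -7, 1], "dr": [0, 0, -6.6]}
    - {"gripper": 0.55, "xyz": [52, -1, 1], "dr": [0, 0, -6.6]}
    - {"gripper": 0.55, "xyz": [52, 5, 1], "dr": [0, 0, -6.6]}
    - {"gripper": 0.55, "xyz": [51, 11, 1], "dr": [0, 0, -6.6]}
    - {"gripper": 0.55, "xyz": [49, 17, 1], "dr": [0, 0, -6.6]}
  force: 20

```text
clock: 1.6
ee_pos: [0.3643, 0.0759, 0.2067]
tool_rot: [0.0, 0.657, 0.754, 0.0]
wrist_force: [0.8, -0.3, -0.2]
gripper_width: 0.551
```

play_rows:
  plan:
    - {"gripper": 0.55, "xyz": [47, 22, 1], "dr": [0, 0, -6.6]}
    - {"gripper": 0.55, "xyz": [44, 27, 1], "dr": [0, 0, -6.6]}
    - {"gripper": 0.55, "xyz": [41, 32, 1], "dr": [0, 0, -6.6]}
    - {"gripper": 0.55, "xyz": [37, 37, 1], "dr": [0, 0, -6.6]}
    - {"gripper": 0.55, "xyz": [32, 41, 1], "dr": [0, 0, -6.6]}
    - {"gripper": 0.55, "xyz": [0, 0, 0], "dr": [0, 0, 0]}
    - {"gripper": 0.55, "xyz": [0, 0, 0], "dr": [0, 0, 0]}

```text
clock: 2.48
ee_pos: [0.4415, 0.3214, 0.2012]
tool_rot: [-0.0, 0.417, 0.909, -0.001]
wrist_force: [-0.4, -0.5, -0.1]
gripper_width: 0.549
```

```bash
python3 - <<'E'
from h import *
np.set_printoptions(precision=4,suppress=True)
s=sense(); print(s['clock'],s['ee_pos'],R.from_matrix(rot(s['tool_rot'])).as_matrix()[:,0],s['q'],s['gripper_width'])
c=calibration('wrist'); im,d=snapshot('wrist'); save('w1',im); print(c['eye'],world2pix(c,[.483,.276,.012]),world2pix(c,[.685,.038,0]))
np.savez('pics/w1.npz',im=im,d=d)
hsv=cv2.cvtColor(im,cv2.COLOR_RGB2HSV)
m=((hsv[...,1]<60)&(hsv[...,2]>110)).astype(np.uint8)
cs,_=cv2.findContours(m,cv2.RETR_EXTERNAL,cv2.CHAIN_APPROX_NONE)
for k in cs:
    if len(k)>60:
        P=np.array([pix2world(c,*q[0],.012)[:2] for q in k]); e=cv2.minEnclosingCircle(P.astype(np.float32)); print(len(k),cv2.boundingRect(k),e)
E
```

```text
2.475 [0.4415 0.3214 0.2012] [-0.6515  0.7586  0.    ] [ 0.5441  0.3632  1.68   -0.0002  1.0996 -0.1654] 0.5493506258449098
[0.3878 0.3831 0.3676] [317.0399 223.4024] [315.475  401.5909]
86 (294, 368, 44, 7) ((0.6371403932571411, 0.09371498227119446), 0.031930577009916306)
199 (281, 188, 74, 70) ((0.48457059264183044, 0.2768690586090088), 0.04616483300924301)
217 (616, 90, 24, 106) ((0.704797089099884, 0.5975788831710815), 0.07183249294757843)
218 (479, 0, 101, 70) ((0.5053117275238037, 0.5978398323059082), 0.06192248687148094)
1100 (0, 0, 314, 303) ((0.25472646951675415, 0.17265792191028595), 0.27478814125061035)
```

View pics/w1.png

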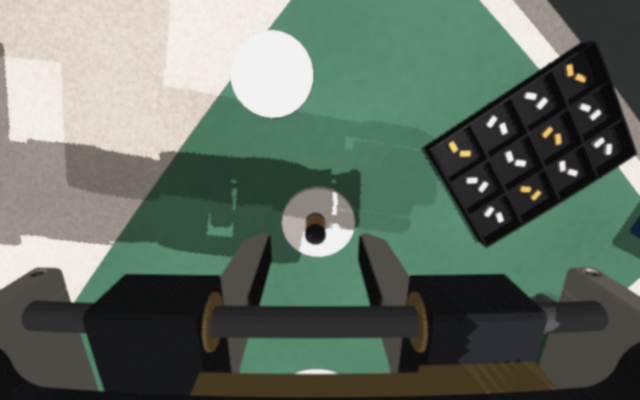

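The wrist view confirms the tile at pixel (318,222), world (0.4845, 0.277), with the coil upright and the fingers behind it. Next I descend behind it.

play_rows:
  plan:
    - {"gripper": 0.55, "xyz": [0, 4, 50], "dr": [0, 0, 0.6]}
    - {"gripper": 0.55, "xyz": [0, 0, 60], "dr": [0, 0, 0]}
    - {"gripper": 0.55, "xyz": [0, 0, 50], "dr": [0, 0, 0]}
    - {"gripper": 0.55, "xyz": [0, 0, 26], "dr": [0, 0, 0]}
    - {"gripper": 0.55, "xyz": [0, 0, 9], "dr": [0, 0, 0]}
    - {"gripper": 0.55, "xyz": [0, 0, 0], "dr": [0, 0, 0]}

```text
clock: 3.28
ee_pos: [0.4452, 0.3242, 0.0072]
tool_rot: [0.0, 0.422, 0.906, 0.0]
wrist_force: [-0.1, 0.3, 0.1]
gripper_width: 0.547
```

play_rows:
  plan:
    - {"gripper": 0.55, "xyz": [-5, 0, 2], "dr": [0, 0, 0]}
    - {"gripper": 0.55, "xyz": [-5, 0, 0], "dr": [0, 0, 0]}
    - {"gripper": 0.55, "xyz": [-4, 0, 0], "dr": [0, 0, 0]}
    - {"gripper": 0.55, "xyz": [-4, 0, 0], "dr": [0, 0, 0]}
    - {"gripper": 0.55, "xyz": [-5, 0, 0], "dr": [0, 0, 0]}
    - {"gripper": 0.55, "xyz": [-6, 0, 0], "dr": [0, 0, 0]}
    - {"gripper": 0.55, "xyz": [-7, 0, 0], "dr": [0, 0, 0]}
    - {"gripper": 0.55, "xyz": [-8, 0, 0], "dr": [0, 0, 0]}
    - {"gripper": 0.55, "xyz": [-8, 0, 0], "dr": [0, 0, 0]}
    - {"gripper": 0.55, "xyz": [-8, 0, 0], "dr": [0, 0, 0]}
    - {"gripper": 0.55, "xyz": [-6, 0, 0], "dr": [0, 0, 0]}
    - {"gripper": 0.55, "xyz": [-4, 0, 0], "dr": [0, 0, 0]}

```text
clock: 4.78
ee_pos: [0.4903, 0.2707, 0.0046]
tool_rot: [-0.0, 0.422, 0.907, -0.0]
wrist_force: [-1.8, 2.6, 1.7]
gripper_width: 0.551
```

```bash
python3 - <<'E'
from h import *
np.set_printoptions(precision=4,suppress=True)
print(sense()['ee_pos'],sense()['wrist_force'])
c=calibration('wrist'); im,d=snapshot('wrist'); a,_=snapshot('scene')
o=np.zeros((500,800,3),np.uint8); o[:250,:400]=cv2.resize(im,(400,250)); o[:400,400:]=cv2.resize(a[120:320,300:500],(400,400)); o[250:,:400]=cv2.resize(im[150:310,200:456],(400,250)); save('p2',o)
E
```

```text
[0.4903 0.2707 0.0046] [-1.7695  2.571   1.7075]
```

View pics/p2.png

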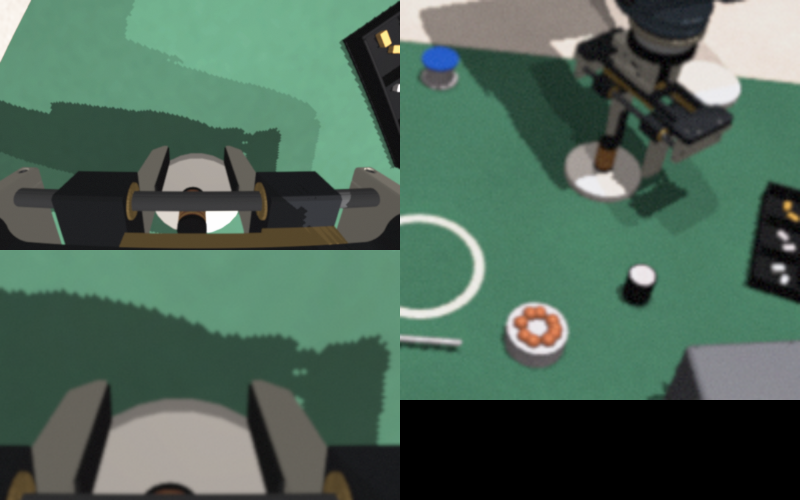

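The coil stands on the tile and both fingers cradle the rim, pushing with about 3 N. I'll keep pushing.

play_rows:
  plan:
    - {"gripper": 0.55, "xyz": [-4, 0, 0], "dr": [0, 0, 0]}
    - {"gripper": 0.55, "xyz": [-7, 0, 0], "dr": [0, 0, 0]}
    - {"gripper": 0.55, "xyz": [-9, 0, 0], "dr": [0, 0, 0]}
    - {"gripper": 0.55, "xyz": [-10, 0, 0], "dr": [0, 0, 0]}
    - {"gripper": 0.55, "xyz": [-10, 0, 0], "dr": [0, 0, 0]}
    - {"gripper": 0.55, "xyz": [-10, 0, 0], "dr": [0, 0, 0]}
    - {"gripper": 0.55, "xyz": [-10, 0, 0], "dr": [0, 0, 0]}
    - {"gripper": 0.55, "xyz": [-10, 0, 0], "dr": [0, 0, 0]}
    - {"gripper": 0.55, "xyz": [-10, 0, 0], "dr": [0, 0, 0]}
    - {"gripper": 0.55, "xyz": [-10, 0, 0], "dr": [0, 0, 0]}
    - {"gripper": 0.55, "xyz": [-10, 0, 0], "dr": [0, 0, 0]}
    - {"gripper": 0.55, "xyz": [-10, 0, 0], "dr": [0, 0, 0]}

```text
clock: 6.38
ee_pos: [0.5613, 0.1864, 0.0046]
tool_rot: [-0.0, 0.422, 0.907, 0.0]
wrist_force: [-1.4, 0.3, -0.6]
gripper_width: 0.552
```

play_rows:
  plan:
    - {"gripper": 0.55, "xyz": [-10, 0, 0], "dr": [0, 0, 0]}
    - {"gripper": 0.55, "xyz": [-10, 0, 0], "dr": [0, 0, 0]}
    - {"gripper": 0.55, "xyz": [-10, 0, 0], "dr": [0, 0, 0]}
    - {"gripper": 0.55, "xyz": [-10, 0, 0], "dr": [0, 0, 0]}
    - {"gripper": 0.55, "xyz": [-10, 0, 0], "dr": [0, 0, 0]}
    - {"gripper": 0.55, "xyz": [-10, 0, 0], "dr": [0, 0, 0]}
    - {"gripper": 0.55, "xyz": [-10, 0, 0], "dr": [0, 0, 0]}
    - {"gripper": 0.55, "xyz": [-10, 0, 0], "dr": [0, 0, 0]}
    - {"gripper": 0.55, "xyz": [-9, 0, 0], "dr": [0, 0, 0]}
    - {"gripper": 0.55, "xyz": [-8, 0, 0], "dr": [0, 0, 0]}
    - {"gripper": 0.55, "xyz": [-7, 0, 0], "dr": [0, 0, 0]}
    - {"gripper": 0.55, "xyz": [-6, 0, 0], "dr": [0, 0, 0]}

```text
clock: 7.88
ee_pos: [0.632, 0.1025, 0.0046]
tool_rot: [-0.0, 0.422, 0.907, -0.0]
wrist_force: [-1.7, 0.8, 0.5]
gripper_width: 0.549
```

play_rows:
  plan:
    - {"gripper": 0.55, "xyz": [-6, 0, 0], "dr": [0, 0, 0]}
    - {"gripper": 0.55, "xyz": [-6, 0, 0], "dr": [0, 0, 0]}
    - {"gripper": 0.55, "xyz": [-6, 0, 0], "dr": [0, 0, 0]}
    - {"gripper": 0.55, "xyz": [-5, 0, 0], "dr": [0, 0, 0]}
    - {"gripper": 0.55, "xyz": [-5, 0, 0], "dr": [0, 0, 0]}
    - {"gripper": 0.55, "xyz": [-3, 0, 0], "dr": [0, 0, 0]}
    - {"gripper": 0.55, "xyz": [-2, 0, 0], "dr": [0, 0, 0]}
    - {"gripper": 0.55, "xyz": [0, 0, 0], "dr": [0, 0, 0]}

```text
clock: 8.88
ee_pos: [0.6531, 0.0774, 0.0046]
tool_rot: [0.0, 0.422, 0.907, -0.0]
wrist_force: [0.2, -1.2, -0.5]
gripper_width: 0.55
```

```bash
python3 - <<'E'
from h import *
np.set_printoptions(precision=4,suppress=True)
print(sense()['ee_pos'],sense()['wrist_force'])
b,_=snapshot('top'); a,_=snapshot('scene'); c=calibration('scene')
print(world2pix(c,[.685,.0385,0]))
o=np.zeros((480,800,3),np.uint8); o[:400,:400]=cv2.resize(b[120:220,260:360],(400,400)); o[:480,400:]=cv2.resize(a[190:310,260:360],(400,480)); save('p3',o)
E
```

```text
[0.6531 0.0774 0.0046] [ 0.2433 -1.1881 -0.5431]
[308.6867 251.1497]
```

View pics/p3.png

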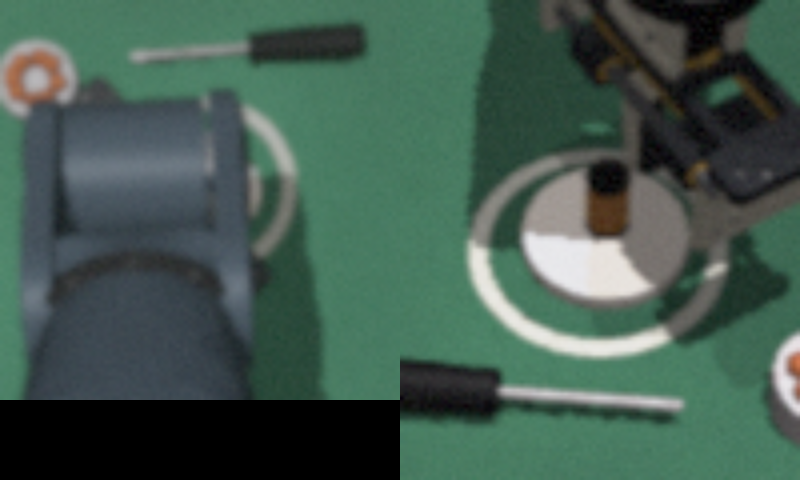

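```bash
python3 - <<'E'
from h import *
np.set_printoptions(precision=4,suppress=True)
c=calibration('scene')
f=lambda x,y,z:pix2world(c,260+(x-400)/4-.4,190+y/4-.4,z)
print(f(607,232,.012), 'edges',f(521,232,.012),f(693,232,.012),f(600,165,.012),f(607,296,.012),f(468,252,0),f(728,252,0),f(598,357,0),f(598,152,0),f(607,165,.052))
E
```

```text
[0.6838 0.0439 0.012 ] edges [ 0.6912 -0.0016  0.012 ] [0.6765 0.0896 0.012 ] [0.6378 0.0333 0.012 ] [0.7255 0.05   0.012 ] [ 0.6999 -0.0292  0.    ] [ 0.6777  0.1094 -0.    ] [0.7556 0.0499 0.    ] [0.6182 0.0295 0.    ] [0.671  0.0413 0.052 ]
```

play_rows:
  plan:
    - {"gripper": 0.55, "xyz": [-2, 0, 0], "dr": [0, 0, 0]}
    - {"gripper": 0.55, "xyz": [-2, 0, 0], "dr": [0, 0, 0]}
    - {"gripper": 0.55, "xyz": [-1, 0, 0], "dr": [0, 0, 0]}
    - {"gripper": 0.55, "xyz": [0, 0, 0], "dr": [0, 0, 0]}
    - {"gripper": 0.55, "xyz": [15, 0, 0], "dr": [0, 0, 0]}
    - {"gripper": 0.55, "xyz": [40, 0, 0], "dr": [0, 0, 0]}
    - {"gripper": 0.55, "xyz": [10, 0, -55], "dr": [0, 0, 0]}
    - {"gripper": 0.55, "xyz": [0, 0, -60], "dr": [0, 0, 0]}
    - {"gripper": 0.55, "xyz": [0, 0, -60], "dr": [0, 0, 0]}

```text
clock: 10.1
ee_pos: [0.6134, 0.1242, 0.1815]
tool_rot: [-0.0, 0.422, 0.907, -0.0]
wrist_force: [0.1, -0.7, 0.0]
gripper_width: 0.549
```

```bash
python3 - <<'E'
from h import *
plan([((0.44,-0.281,0.2),4.5,12)],0.95)
E
```

```text
[{"gripper": 0.95, "xyz": [-16.5, -32.8, -1.5], "dr": [-0.0, 0.0, 10.47]}, {"gripper": 0.95, "xyz": [-22.2, -29.3, -1.6], "dr": [-0.0, 0.0, 10.47]}, {"gripper": 0.95, "xyz": [-27.1, -24.7, -1.5], "dr": [-0.0, 0.0, 10.47]}, {"gripper": 0.95, "xyz": [-31.2, -19.4, -1.6], "dr": [-0.0, 0.0, 10.47]}, {"gripper": 0.95, "xyz": [-34.2, -13.5, -1.5], "dr": [-0.0, 0.0, 10.47]}, {"gripper": 0.95, "xyz": [-36.1, -6.9, -1.5], "dr": [-0.0, 0.0, 10.47]}, {"gripper": 0.95, "xyz": [-36.7, -0.4, -1.6], "dr": [-0.0, 0.0, 10.47]}, {"gripper": 0.95, "xyz": [-36.2, 6.4, -1.5], "dr": [-0.0, 0.0, 10.47]}, {"gripper": 0.95, "xyz": [-34.4, 12.9, -1.5], "dr": [-0.0, 0.0, 10.47]}, {"gripper": 0.95, "xyz": [-31.5, 18.8, -1.6], "dr": [-0.0, 0.0, 10.47]}, {"gripper": 0.95, "xyz": [-27.6, 24.3, -1.5], "dr": [-0.0, 0.0, 10.47]}, {"gripper": 0.95, "xyz": [-22.6, 28.9, -1.6], "dr": [-0.0, 0.0, 10.47]}]
```

play_rows:
  plan:
    - {"gripper": 0.95, "xyz": [-16.5, -33, -2], "dr": [0, 0, 10.5]}
    - {"gripper": 0.95, "xyz": [-22, -29, -2], "dr": [0, 0, 10.5]}
    - {"gripper": 0.95, "xyz": [-27, -25, -2], "dr": [0, 0, 10.5]}
    - {"gripper": 0.95, "xyz": [-31, -19, -2], "dr": [0, 0, 10.5]}
    - {"gripper": 0.95, "xyz": [-34, -13.5, -2], "dr": [0, 0, 10.5]}
    - {"gripper": 0.95, "xyz": [-36, -7, -2], "dr": [0, 0, 10.5]}
    - {"gripper": 0.95, "xyz": [-37, 0, -2], "dr": [0, 0, 10.5]}
    - {"gripper": 0.95, "xyz": [-36, 6, -2], "dr": [0, 0, 10.5]}
    - {"gripper": 0.95, "xyz": [-34, 13, -2], "dr": [0, 0, 10.5]}
    - {"gripper": 0.95, "xyz": [-31.5, 19, -2], "dr": [0, 0, 10.5]}
    - {"gripper": 0.95, "xyz": [-28, 24, -2], "dr": [0, 0, 10.5]}
    - {"gripper": 0.95, "xyz": [-23, 29, -2], "dr": [0, 0, 10.5]}

```text
clock: 11.6
ee_pos: [0.4385, -0.2808, 0.2037]
tool_rot: [0.0, 0.999, 0.033, 0.0]
wrist_force: [0.8, 0.2, 0.1]
gripper_width: 0.949
```

play_rows:
  plan:
    - {"gripper": 0.95, "xyz": [0, 0, 0], "dr": [0, 0, 0]}
    - {"gripper": 0.95, "xyz": [0, 0, 0], "dr": [0, 0, 0]}

```text
clock: 11.85
ee_pos: [0.4392, -0.2796, 0.2035]
tool_rot: [-0.0, 0.999, 0.037, -0.0]
wrist_force: [-0.1, -0.0, 0.1]
gripper_width: 0.948
```

```bash
python3 - <<'E'
from h import *
np.set_printoptions(precision=4,suppress=True)
s=sense(); print(s['ee_pos'],rot(s['tool_rot'])[:,0],s['q'])
c=calibration('wrist'); im,d=snapshot('wrist'); np.savez('pics/w2.npz',im=im,d=d)
for p in [(.4596,-.279,.022),(.564,-.271,.022)]: print(world2pix(c,p))
t,_=snapshot('top'); ct=calibration('top')
o=np.zeros((600,800,3),np.uint8); o[:400,:640]=im; o[400:600,:200]=cv2.resize(t[130:200,275:345],(200,200)); save('p4',o)
hsv=cv2.cvtColor(t,cv2.COLOR_RGB2HSV); m=((hsv[...,1]<60)&(hsv[...,2]>110)).astype(np.uint8)[130:200,275:345]
cs,h=cv2.findContours(m,cv2.RETR_CCOMP,cv2.CHAIN_APPROX_NONE)
for k in cs:
    if len(k)>40:
        e=cv2.fitEllipse(k); u=[e[0][0]+275,e[0][1]+130]; print(e, pix2world(ct,*u,0),pix2world(ct,*u,.012))
E
```

```text
[ 0.4392 -0.2796  0.2035] [ 0.9973  0.0737 -0.0001] [-0.6564  0.3147  1.7434  0.0002  1.0836  0.8406]
[314.4191 158.3006]
[314.0511  58.6871]
((36.06104278564453, 36.0), (30.01752471923828, 30.161588668823242), 90.0) [0.6861 0.0387 0.    ] [0.6843 0.0386 0.012 ]
((35.967041015625, 36.28485870361328), (45.6231689453125, 46.14327621459961), 91.64886474609375) [0.6852 0.039  0.    ] [0.6834 0.0389 0.012 ]
((35.958309173583984, 36.21168899536133), (37.073055267333984, 37.58694076538086), 80.20281982421875) [0.6854 0.039  0.    ] [0.6836 0.0389 0.012 ]
((30.45486831665039, 2.6171066761016846), (2.929267168045044, 38.507904052734375), 85.34941101074219) [0.7909 0.0554 0.    ] [0.7882 0.0551 0.012 ]
```

View pics/p4.png

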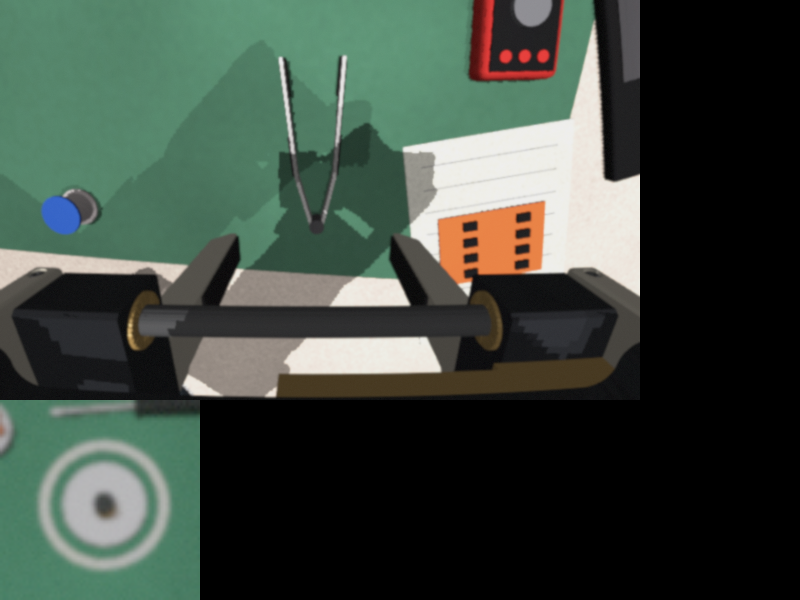

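The tile is centred in the ring (top view) with the coil upright. In the wrist view the tongs' tips are at (281,58) and (344,57), with the pivot at (316,226).

```bash
python3 - <<'E'
from h import *
np.set_printoptions(precision=4,suppress=True)
c=calibration('wrist'); ct=calibration('top')
L=pix2world(c,281.5,58,.022);Rr=pix2world(c,344.5,57,.022);P=pix2world(c,316,226,.022)
mid=(L+Rr)/2; d=mid-P; print(L,Rr,P,np.linalg.norm(d[:2]),np.degrees(np.arctan2(d[1],d[0])),'origin',mid-d/np.linalg.norm(d)*.105, P+d/np.linalg.norm(d)*.085)
# kinks
print(pix2world(c,296,178,.022),pix2world(c,335,177,.022))
print('coil',pix2world(ct,311.6,166.6,.052))
E
```

```text
[ 0.5625 -0.237   0.022 ] [ 0.5683 -0.3022  0.022 ] [ 0.378  -0.2867  0.022 ] 0.18818015052747397 5.225932995414227 origin [ 0.4608 -0.2792  0.022 ] [ 0.4627 -0.279   0.022 ]
[ 0.4355 -0.2594  0.022 ] [ 0.44  -0.304  0.022]
coil [0.6766 0.0366 0.052 ]
```

play_rows:
  plan:
    - {"gripper": 0.95, "xyz": [22, 1, 40], "dr": [0, 0, -0.8]}
    - {"gripper": 0.95, "xyz": [0, 0, 60], "dr": [0, 0, 0]}
    - {"gripper": 0.95, "xyz": [0, 0, 50], "dr": [0, 0, 0]}
    - {"gripper": 0.95, "xyz": [0, 0, 30], "dr": [0, 0, 0]}
    - {"gripper": 0.95, "xyz": [0, 0, 18], "dr": [0, 0, 0]}
    - {"gripper": 0.95, "xyz": [0, 0, 0], "dr": [0, 0, 0]}

```text
clock: 12.7
ee_pos: [0.4611, -0.2793, 0.0051]
tool_rot: [-0.0, 0.999, 0.043, -0.001]
wrist_force: [0.1, -1.0, 0.6]
gripper_width: 0.95
```

```bash
python3 - <<'E'
from h import *
np.set_printoptions(precision=4,suppress=True)
s=sense(); print(s['ee_pos'],rot(s['tool_rot'])[:,0])
im,_=snapshot('wrist'); b,_=snapshot('scene')
o=np.zeros((600,640,3),np.uint8); o[:400]=im; o[400:,:400]=cv2.resize(b[110:210,130:330],(400,200)); save('p5',o)
E
```

```text
[ 0.4611 -0.2793  0.0051] [ 0.9963  0.0864 -0.001 ]
```

View pics/p5.png

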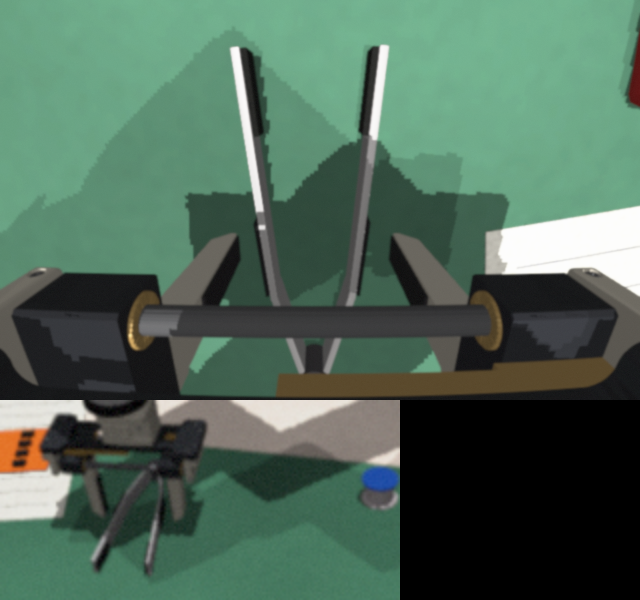

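The fingers straddle the grip pads. I'll close lightly and lift.

play_rows:
  plan:
    - {"gripper": 0.7, "xyz": [0, 0, 2], "dr": [0, 0, 0]}
    - {"gripper": 0.6, "xyz": [0, 0, 0], "dr": [0, 0, 0]}
    - {"gripper": 0.53, "xyz": [0, 0, 0], "dr": [0, 0, 0]}
    - {"gripper": 0.53, "xyz": [0, 0, 0], "dr": [0, 0, 0]}
    - {"gripper": 0.53, "xyz": [0, 0, 0], "dr": [0, 0, 0]}
    - {"gripper": 0.53, "xyz": [0, 0, 0], "dr": [0, 0, 0]}
    - {"gripper": 0.53, "xyz": [0, 0, 0], "dr": [0, 0, 0]}
    - {"gripper": 0.53, "xyz": [0, 0, 0], "dr": [0, 0, 0]}
  force: 10

```text
clock: 13.8
ee_pos: [0.4613, -0.28, 0.0038]
tool_rot: [0.0, 0.999, 0.043, 0.0]
wrist_force: [0.5, 0.9, 5.5]
gripper_width: 0.53
```

play_rows:
  plan:
    - {"gripper": 0.53, "xyz": [0, 0, -5], "dr": [0, 0, 0]}
    - {"gripper": 0.53, "xyz": [0, 0, -10], "dr": [0, 0, 0]}
    - {"gripper": 0.53, "xyz": [0, 0, -20], "dr": [0, 0, 0]}
    - {"gripper": 0.53, "xyz": [0, 0, -30], "dr": [0, 0, 0]}
    - {"gripper": 0.53, "xyz": [0, 0, -35], "dr": [0, 0, 0]}
    - {"gripper": 0.53, "xyz": [0, 0, -20], "dr": [0, 0, 0]}
    - {"gripper": 0.53, "xyz": [0, 0, 0], "dr": [0, 0, 0]}
    - {"gripper": 0.53, "xyz": [0, 0, 0], "dr": [0, 0, 0]}

```text
clock: 14.8
ee_pos: [0.4607, -0.2796, 0.1229]
tool_rot: [-0.0, 0.999, 0.043, -0.0]
wrist_force: [0.0, -0.6, -1.0]
gripper_width: 0.531
```

```bash
python3 - <<'E'
from h import *
np.set_printoptions(precision=4,suppress=True)
s=sense(); print(s['ee_pos'],rot(s['tool_rot'])[:,0],s['wrist_force'],s['ft_torque'])
im,d=snapshot('wrist'); b,_=snapshot('scene'); np.savez('pics/w3.npz',im=im,d=d)
o=np.zeros((600,700,3),np.uint8); o[:400,:640]=im; o[400:,:500]=cv2.resize(b[70:170,130:380],(500,200)); save('p6',o)
E
```

```text
[ 0.4607 -0.2796  0.1229] [ 0.9963  0.0854 -0.0009] [ 0.0473 -0.6445 -1.0457] [ 0.0452 -0.0153  0.0484]
```

View pics/p6.png

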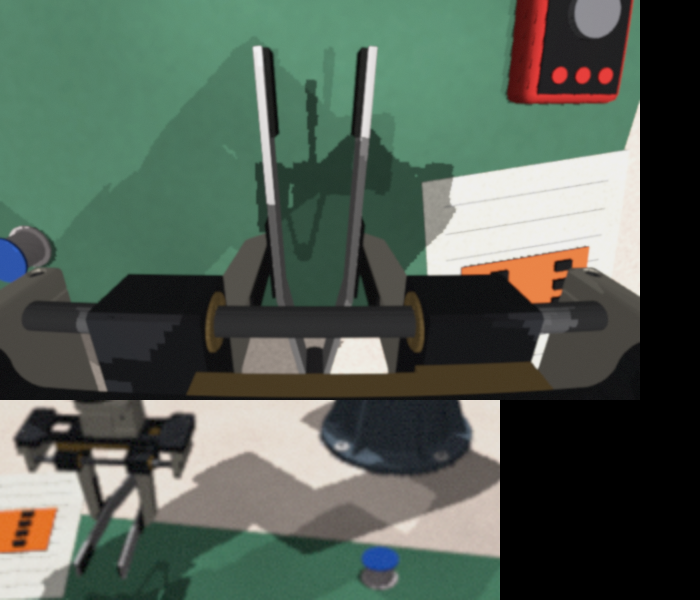

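The tongs are lifted level and open (load 1.05 N ≈ 0.1 kg), tips at (263,48) and (372,48). Next I carry them to a hover behind the coil.

play_rows:
  plan:
    - {"gripper": 0.53, "xyz": [4, -12, 0], "dr": [0, 0, 0]}
    - {"gripper": 0.53, "xyz": [8, -25, 0], "dr": [0, 0, 0]}
    - {"gripper": 0.53, "xyz": [11, -36, 0], "dr": [0, 0, 0]}
    - {"gripper": 0.53, "xyz": [12, -38, 0], "dr": [0, 0, 0]}
    - {"gripper": 0.53, "xyz": [12, -38, 0], "dr": [0, 0, 0]}
    - {"gripper": 0.53, "xyz": [12, -38, 0], "dr": [0, 0, 0]}
    - {"gripper": 0.53, "xyz": [12, -38, 0], "dr": [0, 0, 0]}
    - {"gripper": 0.53, "xyz": [10, -34, 0], "dr": [0, 0, 0]}
    - {"gripper": 0.53, "xyz": [7, -25, 0], "dr": [0, 0, 0]}
    - {"gripper": 0.53, "xyz": [4, -12, 0], "dr": [0, 0, 0]}
    - {"gripper": 0.53, "xyz": [0, 0, 0], "dr": [0, 0, 0]}
    - {"gripper": 0.53, "xyz": [0, 0, 0], "dr": [0, 0, 0]}

```text
clock: 16.4
ee_pos: [0.5274, 0.0222, 0.1235]
tool_rot: [0.0, 0.999, 0.042, -0.0]
wrist_force: [-0.2, -0.6, -1.5]
gripper_width: 0.532
```

```bash
python3 - <<'E'
from h import *
np.set_printoptions(precision=4,suppress=True)
s=sense(); T=rot(s['tool_rot']); p=s['ee_pos']; print(p,T[:,0],s['wrist_force'])
c=calibration('wrist'); im,d=snapshot('wrist'); b,_=snapshot('scene'); t,_=snapshot('top')
for u,v in [(263,48),(372,48)]: print('tip tool frame',T.T@(pix2world(c,u,v,p[2]-.0035+.022)-p))
print('coil expected',world2pix(c,[.677,.0365,.052]), world2pix(calibration('top'),[.677,.0365,.052]),world2pix(calibration('scene'),[.677,.0365,.052]))
o=np.zeros((600,800,3),np.uint8); o[:350,:560]=cv2.resize(im,(560,350)); o[350:600,:250]=cv2.resize(t[140:190,286:336],(250,250)); o[350:600,260:800]=cv2.resize(b[195:295,200:416],(540,250)); save('p7',o)
np.savez('pics/w4.npz',im=im,b=b,t=t)
E
```

```text
[0.5274 0.0222 0.1235] [ 0.9964  0.0848 -0.0003] [-0.2123 -0.5809 -1.4854]
tip tool frame [ 0.1047 -0.0217 -0.0185]
tip tool frame [ 0.1047  0.0262 -0.0185]
coil expected [310.7039  -1.6733] [311.6426 166.4785] [308.6797 232.7164]
```

View pics/p7.png

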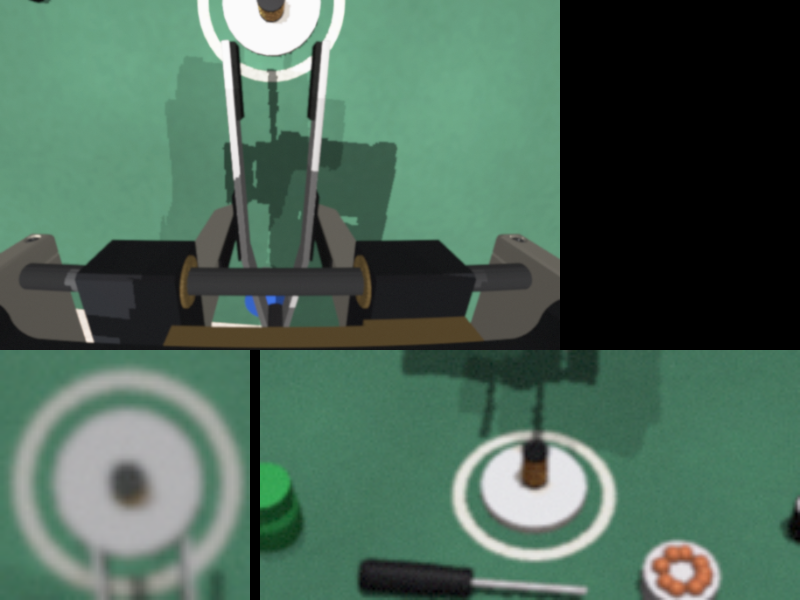

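```bash
python3 - <<'E'
from h import *
np.set_printoptions(precision=4,suppress=True)
s=sense(); T=rot(s['tool_rot']); p=s['ee_pos']; c=calibration('wrist'); ct=calibration('top'); cs=calibration('scene')
tl=lambda w:T.T@(w-p)*1000
print('tcp axis px',world2pix(c,p+T@[.105,0,-.0185]))
for u,v in [(258.3,49),(370.9,49)]: print('tip',tl(pix2world(c,u,v,p[2]+.0185)))
z=p[2]-.0035+.020
for u,v in [(273.5,100),(358.5,100)]: print('rubber inner top',tl(pix2world(c,u,v,z)))
for n,w in [('top',pix2world(ct,311.4,165.2,.052)),('scene',pix2world(cs,309.8,233.6,.052)),('wrist bottom near rim',pix2world(c,309.5,22,.013))]: print(n,w,tl(w))
im=np.load('pics/w4.npz')['im']; t=np.load('pics/w4.npz')['t']; b=np.load('pics/w4.npz')['b']
o=np.zeros((560,800,3),np.uint8); o[:480,:800]=cv2.resize(im[0:120,220:420],(800,480),interpolation=2); save('p8',o[:480])
d=t[155:180,300:325].astype(int).max(2); yy,xx=np.nonzero(d<90); print('dark top',xx.mean()+300,yy.mean()+155,len(xx))
E
```

```text
tcp axis px [312.4451  47.0354]
tip [104.3267 -23.7837 -18.5067]
tip [104.2908  25.6771 -18.5065]
rubber inner top [ 82.6168 -18.0709 -16.5053]
rubber inner top [ 82.5896  21.2347 -16.5052]
top [0.6808 0.0372 0.052 ] [154.0813  -2.0634  71.6253]
scene [0.679  0.0392 0.052 ] [152.4282  -4.1825  71.6254]
wrist bottom near rim [0.6709 0.0372 0.013 ] [144.18    -2.9565 110.6259]
dark top 311.06451612903226 166.09677419354838 31
```

View pics/p8.png

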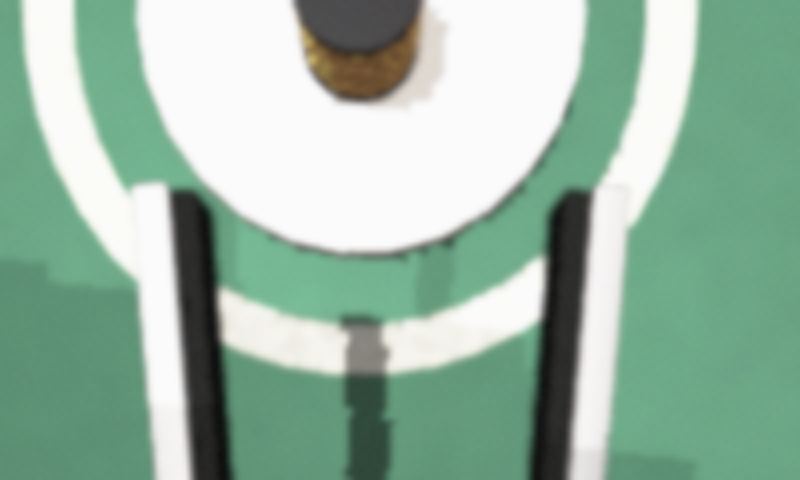

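```bash
python3 - <<'E'
from h import *
np.set_printoptions(precision=4,suppress=True)
s=sense(); T=rot(s['tool_rot']); p=s['ee_pos']; c=calibration('wrist')
tl=lambda w:T.T@(w-p)*1000
print(tl(pix2world(c,309.6,13,.052))+[12,0,0],tl(pix2world(c,310.2,25.2,.012))+[12,0,0])
print(tl(pix2world(c,272.5,55,p[2]+.0165)),tl(pix2world(c,357.5,55,p[2]+.0165)), tl(pix2world(c,315,47,p[2]+.0165)))
E
```

```text
[153.1291  -2.3455  71.6261] [154.008   -2.4127 111.626 ]
[102.0684 -17.8634 -16.5065] [102.0427  20.1146 -16.5064] [105.3265   1.1243 -16.5067]
```

The coil lies at (153.5, −2.4) mm in tool axes and the jaw middle at (85, +1.1), with a gap of about 38 mm. So I descend 100, shift −3.5 sideways, then advance 68.

play_rows:
  plan:
    - {"gripper": 0.53, "xyz": [0, -3.5, 15], "dr": [0, 0, 0]}
    - {"gripper": 0.53, "xyz": [0, 0, 25], "dr": [0, 0, 0]}
    - {"gripper": 0.53, "xyz": [0, 0, 25], "dr": [0, 0, 0]}
    - {"gripper": 0.53, "xyz": [0, 0, 20], "dr": [0, 0, 0]}
    - {"gripper": 0.53, "xyz": [0, 0, 10], "dr": [0, 0, 0]}
    - {"gripper": 0.53, "xyz": [0, 0, 5], "dr": [0, 0, 0]}
    - {"gripper": 0.53, "xyz": [0, 0, 0], "dr": [0, 0, 0]}
    - {"gripper": 0.53, "xyz": [5, 0, 0], "dr": [0, 0, 0]}
    - {"gripper": 0.53, "xyz": [8, 0, 0], "dr": [0, 0, 0]}
    - {"gripper": 0.53, "xyz": [8, 0, 0], "dr": [0, 0, 0]}
    - {"gripper": 0.53, "xyz": [7, 0, 0], "dr": [0, 0, 0]}
    - {"gripper": 0.53, "xyz": [0, 0, 0], "dr": [0, 0, 0]}

```text
clock: 18.05
ee_pos: [0.5557, 0.0288, 0.0236]
tool_rot: [0.0, 0.999, 0.043, 0.0]
wrist_force: [0.0, -0.5, -0.7]
gripper_width: 0.529
```

```bash
python3 - <<'E'
from h import *
np.set_printoptions(precision=4,suppress=True)
s=sense(); print(s['ee_pos'],s['wrist_force'])
im,_=snapshot('wrist'); b,_=snapshot('scene')
o=np.zeros((600,640,3),np.uint8); o[:260]=im[:260]; o[260:,:]=cv2.resize(b[195:280,230:390],(640,340),interpolation=2); save('p9',o)
E
```

```text
[0.5557 0.0288 0.0236] [ 0.0163 -0.5304 -0.7209]
```

View pics/p9.png

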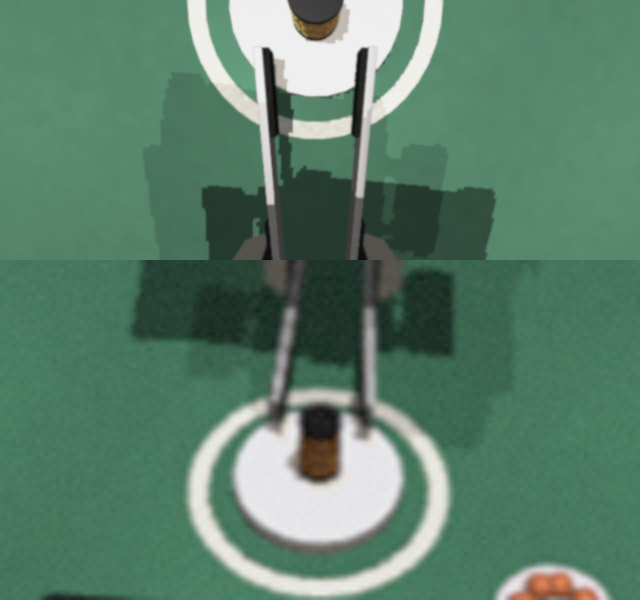

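The coil (column 316) is centred between the jaws (272 to 357). I'll advance the remaining 40 mm and close.

play_rows:
  plan:
    - {"gripper": 0.53, "xyz": [5, 0, 0], "dr": [0, 0, 0]}
    - {"gripper": 0.53, "xyz": [8, 0, 0], "dr": [0, 0, 0]}
    - {"gripper": 0.53, "xyz": [8, 0, 0], "dr": [0, 0, 0]}
    - {"gripper": 0.53, "xyz": [8, 0, 0], "dr": [0, 0, 0]}
    - {"gripper": 0.53, "xyz": [7, 0, 0], "dr": [0, 0, 0]}
    - {"gripper": 0.53, "xyz": [4, 0, 0], "dr": [0, 0, 0]}
    - {"gripper": 0.53, "xyz": [0, 0, 0], "dr": [0, 0, 0]}
    - {"gripper": 0.53, "xyz": [0, 0, 0], "dr": [0, 0, 0]}

```text
clock: 19.15
ee_pos: [0.5948, 0.0321, 0.0236]
tool_rot: [-0.0, 0.999, 0.043, -0.0]
wrist_force: [-0.9, -0.4, -1.7]
gripper_width: 0.53
```

```bash
python3 - <<'E'
from h import *
np.set_printoptions(precision=4,suppress=True)
s=sense(); print(s['ee_pos'],s['wrist_force'])
im,_=snapshot('wrist'); b,_=snapshot('scene')
o=np.zeros((600,640,3),np.uint8); o[:260]=im[:260]; o[260:,:]=cv2.resize(b[195:280,230:390],(640,340),interpolation=2); save('p10',o)
E
```

```text
[0.5948 0.0321 0.0236] [-0.9375 -0.4413 -1.7138]
```

play_rows:
  plan:
    - {"gripper": 0.51, "xyz": [0, 0, 0], "dr": [0, 0, 0]}
    - {"gripper": 0.49, "xyz": [0, 0, 0], "dr": [0, 0, 0]}
    - {"gripper": 0.47, "xyz": [0, 0, 0], "dr": [0, 0, 0]}
    - {"gripper": 0.46, "xyz": [0, 0, 0], "dr": [0, 0, 0]}
    - {"gripper": 0.45, "xyz": [0, 0, 0], "dr": [0, 0, 0]}
    - {"gripper": 0.44, "xyz": [0, 0, 0], "dr": [0, 0, 0]}
    - {"gripper": 0.42, "xyz": [0, 0, 0], "dr": [0, 0, 0]}
    - {"gripper": 0.4, "xyz": [0, 0, 0], "dr": [0, 0, 0]}
    - {"gripper": 0.38, "xyz": [0, 0, 0], "dr": [0, 0, 0]}
    - {"gripper": 0.35, "xyz": [0, 0, 0], "dr": [0, 0, 0]}
  force: 12

```text
clock: 20.5
ee_pos: [0.595, 0.0321, 0.0236]
tool_rot: [-0.0, 0.999, 0.043, -0.0]
wrist_force: [0.6, -0.4, -0.7]
gripper_width: 0.438
```

play_rows:
  plan:
    - {"gripper": 0.3, "xyz": [0, 0, 0], "dr": [0, 0, 0]}
    - {"gripper": 0.3, "xyz": [0, 0, 0], "dr": [0, 0, 0]}
    - {"gripper": 0.3, "xyz": [0, 0, 0], "dr": [0, 0, 0]}
    - {"gripper": 0.3, "xyz": [0, 0, 0], "dr": [0, 0, 0]}
  force: 22

```text
clock: 21.0
ee_pos: [0.595, 0.0321, 0.0236]
tool_rot: [-0.0, 0.999, 0.043, -0.0]
wrist_force: [-0.1, 0.1, -1.2]
gripper_width: 0.436
```

The width has stopped at 0.436 (40.6 mm), the value expected with the coil held. I'll lift.

play_rows:
  plan:
    - {"gripper": 0.3, "xyz": [0, 0, -3], "dr": [0, 0, 0]}
    - {"gripper": 0.3, "xyz": [0, 0, -6], "dr": [0, 0, 0]}
    - {"gripper": 0.3, "xyz": [0, 0, -10], "dr": [0, 0, 0]}
    - {"gripper": 0.3, "xyz": [0, 0, -13], "dr": [0, 0, 0]}
    - {"gripper": 0.3, "xyz": [0, 0, -14], "dr": [0, 0, 0]}
    - {"gripper": 0.3, "xyz": [0, 0, -14], "dr": [0, 0, 0]}
    - {"gripper": 0.3, "xyz": [0, 0, -14], "dr": [0, 0, 0]}
    - {"gripper": 0.3, "xyz": [0, 0, -12], "dr": [0, 0, 0]}
    - {"gripper": 0.3, "xyz": [0, 0, -8], "dr": [0, 0, 0]}
    - {"gripper": 0.3, "xyz": [0, 0, -5], "dr": [0, 0, 0]}
    - {"gripper": 0.3, "xyz": [0, 0, -2], "dr": [0, 0, 0]}
    - {"gripper": 0.3, "xyz": [0, 0, 0], "dr": [0, 0, 0]}

```text
clock: 22.5
ee_pos: [0.5949, 0.0321, 0.1244]
tool_rot: [-0.0, 0.999, 0.043, -0.0]
wrist_force: [-0.5, 0.1, -1.6]
gripper_width: 0.441
```

```bash
python3 - <<'E'
from h import *
np.set_printoptions(precision=4,suppress=True)
s=sense(); print(s['clock'],s['ee_pos'],s['wrist_force'],s['gripper_width'])
p=s['ee_pos'];T=rot(s['tool_rot'])
cs=calibration('scene'); b,d=snapshot('scene'); ct=calibration('top'); t,dt=snapshot('top')
cc=p+T@[.084,-.001,-.0085]; print('coil exp',cc,world2pix(cs,cc))
hsv=cv2.cvtColor(b,cv2.COLOR_RGB2HSV); u0,v0=world2pix(cs,cc).astype(int)
# copper-hued pixels around expectation
m=((hsv[...,0]>=5)&(hsv[...,0]<=18)&(hsv[...,1]>110)&(hsv[...,2]<190)).astype(np.uint8)
x0,y0=u0-40,v0-50; s2=m[y0:v0+90,x0:u0+40]; n,l,st,ce=cv2.connectedComponentsWithStats(s2)
for i in range(1,n):
    if st[i][4]>8:
        q=np.argwhere(l==i)[:,::-1].astype(np.float32); r=cv2.minAreaRect(q); u,v=ce[i]+[x0,y0]; sel=d[y0:v0+90,x0:u0+40][l==i]; print('copper',st[i],(u,v),r[1:],'depth',np.median(sel))
Z=-(rot(cs['orientation']).T@(cc-cs['eye']))[2]; print('exp depth',Z)
# tile: white top disc in scene
m=((hsv[...,1]<50)&(hsv[...,2]>120)).astype(np.uint8)[200:300,255:365]
k,h=cv2.findContours(m,cv2.RETR_CCOMP,cv2.CHAIN_APPROX_NONE)
for q in k:
    if len(q)>50:
        P=np.array([pix2world(cs,a+255,bb+200,.012)[:2] for a,bb in q[:,0]],np.float32); P0=np.array([pix2world(cs,a+255,bb+200,0)[:2] for a,bb in q[:,0]],np.float32); print('ell z12',cv2.fitEllipse(P),'z0',cv2.fitEllipse(P0))
E
```

```text
22.5 [0.5949 0.0321 0.1244] [-0.5429  0.0992 -1.5768] 0.44058946596730975
coil exp [0.6785 0.0403 0.1329] [311.1057 206.7243]
copper [ 33  47  13  16 151] (np.float64(310.33112582781456), np.float64(210.90728476821192)) ((15.0, 12.0), 90.0) depth 0.8264374
exp depth 0.834084777485297
ell z12 ((0.7873138785362244, 0.053580328822135925), (0.006542370188981295, 0.11346021294593811), 3.6989636421203613) z0 ((0.7796404361724854, 0.05261696130037308), (0.006650784984230995, 0.11534085124731064), 3.6989521980285645)
ell z12 ((0.7562937140464783, 0.16322149336338043), (0.0442051887512207, 0.054821182042360306), 90.01448822021484) z0 ((0.7481061816215515, 0.16407524049282074), (0.044937752187252045, 0.05572975054383278), 90.01448822021484)
ell z12 ((0.6975154876708984, 0.04172135517001152), (0.13198328018188477, 0.1414126306772232), 14.390336036682129) z0 ((0.6883537769317627, 0.040561407804489136), (0.1341707706451416, 0.14375640451908112), 14.390337944030762)
ell z12 ((0.693390965461731, 0.04070945456624031), (0.10886333137750626, 0.11205335706472397), 100.77183532714844) z0 ((0.6841609477996826, 0.03953273966908455), (0.1106676459312439, 0.1139104887843132), 100.7719955444336)
```

play_rows:
  plan:
    - {"gripper": 0.3, "xyz": [0, 0, 0], "dr": [0, 0, 0]}
    - {"gripper": 0.3, "xyz": [0, 0, 0], "dr": [0, 0, 0]}
    - {"gripper": 0.3, "xyz": [0, 0, 0], "dr": [0, 0, 0]}
    - {"gripper": 0.3, "xyz": [0, 0, 0], "dr": [0, 0, 0]}
    - {"gripper": 0.3, "xyz": [0, 0, 0], "dr": [0, 0, 0]}
    - {"gripper": 0.3, "xyz": [0, 0, 0], "dr": [0, 0, 0]}
    - {"gripper": 0.3, "xyz": [0, 0, 0], "dr": [0, 0, 0]}
    - {"gripper": 0.3, "xyz": [0, 0, 0], "dr": [0, 0, 0]}

```text
clock: 23.6
ee_pos: [0.595, 0.0321, 0.1246]
tool_rot: [-0.0, 0.999, 0.043, 0.0]
wrist_force: [0.4, 0.1, -1.8]
gripper_width: 0.436
```

```bash
python3 - <<'E'
from h import *
np.set_printoptions(precision=4,suppress=True)
s=sense(); print(s['clock'],s['ee_pos'],s['wrist_force'],s['gripper_width'])
cs=calibration('scene'); b,d=snapshot('scene')
hsv=cv2.cvtColor(b,cv2.COLOR_RGB2HSV)
m=((hsv[...,0]>=5)&(hsv[...,0]<=18)&(hsv[...,1]>110)&(hsv[...,2]<190)).astype(np.uint8)[170:250,290:335]
n,l,st,ce=cv2.connectedComponentsWithStats(m); i=1+np.argmax(st[1:,4]); print('copper',st[i],ce[i]+[290,170])
q=np.argwhere(l==i)
for r in np.unique(q[:,0]): print(r+170,q[q[:,0]==r][:,1].min()+290,q[q[:,0]==r][:,1].max()+290,end=' | ')
print()
m=((hsv[...,1]<70)&(hsv[...,2]>60)).astype(np.uint8)
x0,y0=260,200
n,l,st,ce=cv2.connectedComponentsWithStats(m[y0:300,x0:360])
for i in range(1,n):
    if st[i][4]>100:
        P=np.array([pix2world(cs,a+x0,bb+y0,.012)[:2] for bb,a in np.argwhere(l==i)]); print(st[i],'min',P.min(0),'max',P.max(0))
for v in range(220,285,4): print(v,''.join('#' if m[v,u] else '.' for u in range(270,350)))
E
```

```text
23.6 [0.595  0.0321 0.1246] [ 0.361   0.1346 -1.839 ] 0.4364289233704524
copper [ 14  33  13  15 145] [310.2276 210.7379]
203 316 316 | 204 306 316 | 205 305 316 | 206 305 316 | 207 305 316 | 208 305 316 | 209 305 316 | 210 305 315 | 211 305 315 | 212 304 315 | 213 304 315 | 214 305 315 | 215 305 315 | 216 306 315 | 217 307 314 | 
[  16   26   67   54 2328] min [ 0.6232 -0.0301] max [0.7659 0.1114]
[ 92  73   8  27 155] min [0.7337 0.1372] max [0.7956 0.1539]
[ 24  86  47   8 203] min [0.7809 0.0041] max [0.7959 0.0961]
220 ................................................................................
224 ................................................................................
228 ...........................##########################...........................
232 ..................##########################################....................
236 ..............#########..##############################.#########...............
240 ..........########..######################################...########...........
244 ........#######...##########################################
[... 170 characters left out ...]
#.....#######.......
256 ......#######......#########################################......#######.......
260 .......########......#####################################.......#######........
264 .........########.........############################........########..........
268 ............##########.............#########..............#########.............
272 .................#############....................#############.................
276 .......................#################################........................
280 ................................................................................
284 ................................................................................
```

```bash
python3 -c "from bench import hand_in; print(hand_in())"
```

```text
the job is handed in; nothing more can be done
None
```

I've handed the job in: the arm is still holding the coil upright in the squeezed tongs, about 101 mm above the tile. The clock read 23.6 s just before hand-in, well under the 61 s limit.

- **Push:** I pushed the tile with two low fingers. The top view put its centre about 2 mm or less from the ring's. The last scene picture shows a gap between tile and tape on every side that was in view.
- **Lift:** I picked up the tongs, carried them open, then closed them on the coil at 22 N and lifted straight up. The gripper stopped at 40.6 mm, the opening expected with the coil held.
- **Hold:** After a further second of holding, the width and height had not changed. The winding's edges look near vertical, so the coil is upright. The wrist carried about 1.6 to 1.8 N, slightly more than tongs plus coil should weigh.
- **Not checked by eye:** I hit the 12-picture limit before the final squeeze, so that step and the final hold were confirmed only by numbers from the images and sensors. I did not re-measure the other items on the bench; the arm was never brought close to them.
- **One oddity:** The wrist read 5.5 N upward while first gripping the tongs on the bench. It was gone after the lift, and I did not find the cause.

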